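# Fit the bayonet lamp into the desk uplighter

### The job

Fit the spare LED lamp into the black desk uplighter base: feel for the two entry slots with its pins, push it in gently against the spring, and twist it clockwise (seen from above) about a quarter turn to its stop, so that it springs up into its notches and stays locked and upright when you let go. Do not force it, and leave the torch and the glue bottle where they stand.

Things in the scene. Friction and masses are not known exactly. Their poses are not given: they have to be found in the camera images.
- lamp_center (a point): Centre, 48 mm up, of the spare LED lamp: a loose stick-shaped lamp standing on its cap, 96 mm tall, about 90 g. z up along the lamp, x along its two pins. White cylinder 40 mm across from 35 to 86 mm above its underside (grip it there from above, at any yaw), slightly domed top, grey collar below.
- lamp_pins (a point): On the lamp's axis between its two pins, 7.5 mm above its underside. Bright metal cap 30 mm across, 0 to 26 mm above the underside, its foot tapered to 24 mm over the lowest 4 mm. Two opposite round steel pins, 5 mm thick, stick out of it along x, to 20.5 mm from the axis (5 to 10 mm above the underside). A half turn changes nothing.
- holder: Black uplighter base, fixed: a round foot of 110 mm diameter and 13 mm height, carrying an upright lampholder about 57 mm across whose top is 52 mm above the worktop. Origin: on the lampholder's axis at worktop height; z up; a small foot switch on its -x side.
- holder_top (a point): Centre of the metal ring in the holder's top. Hole 33.6 mm across, two opposite slots about 8 mm wide for the pins. Slots lie along x only to within 0.75 rad either way (ring angle unmeasured): find them by feel. Off them the pins ride on top, lamp's underside 47 mm above worktop; at them (play 0.09 rad either way) it sinks on.
- holder_spring (a point): Top of the spring plunger in the holder, 45 mm above the worktop. It meets the lamp's underside with 3 N, 0.5 N more per mm, hard end at 30 mm. The lamp turns only with underside at 33 mm or lower (push about 9 to 10 N), only clockwise from above, to a stop about 1.36 rad (1.25 to 1.5) from where it entered; there the ring gives 0.05 rad (0.3 N m), then is rigid. Parts bear 40 N.
- holder_locked (a point): Where the lamp's centre ends up when locked: 84.5 mm above the worktop, on the holder's axis. Within 0.2 rad before the stop the pins lie under notches; let go there and the spring lifts the lamp to this height (underside 36.5 mm). Let go earlier, it stays caught 2.5 mm lower, not locked, or is pushed back out.
- torch_b: Black pocket torch standing on its head, 29 mm across, 76 mm tall, loose; a bystander. Origin: centre of its underside.
- glue_roller: Glue bottle with a green cap, standing, 36x42 mm, 106 mm tall, loose; a bystander. Origin: centre of its underside.

How it is judged:
On the way:
1. the lamp is pushed into the holder against the spring, far enough for its pins to pass below the ring (z of lamp_center in the frame of holder between 0.073 and 0.0816 m and horizontal distance between lamp_center and holder below 0.008 m), for 0.1 s.
At the end, for the whole second after the job is handed in: The lamp stands upright (within 0.1 rad) on the holder's axis (within 6 mm at its centre), released and at rest, its centre 83.4 to 86 mm above the foot of the holder: locked up in its notches, neither caught lower nor pushed out (z of lamp_center in the frame of holder between 0.0834 and 0.086 m and horizontal distance between lamp_center and holder below 0.006 m and angle between lamp_center's own z axis and vertical below 0.1 rad and linear speed of lamp below 0.02 m/s); the robot touches nothing.
It fails at once if the lamp and the holder are forced together with more than 40 N (contact force between lamp and holder above 40 N).
It fails at once if the torch or the glue bottle is moved by more than 20 mm or tipped (distance of any of torch_b, glue_roller from where it was at the start of the episode above 0.02 m or angle between any of torch_b, glue_roller's own z axis and vertical above 0.3 rad).
It also fails if it takes over 64 s, if anything falls off the work surface, if the arm or the gripper's body presses on something with over 40 N, if the wrist force passes 120 N, or if a joint passes its speed limit or range.

### The arm

A 7-joint arm with a two-finger parallel gripper is mounted at the origin on a cart in front of the work surface, level with it; the furniture and walls round the work are solid. World frame = base frame: x ahead of the robot, y to its left, z up, the work surface at z = 0. Lengths are in m, angles in rad, forces in N, time in s.
With the tool pointing down it reaches from about 0.35 to 0.9 m from the base axis. Payload 8.1 kg.
Tool frame: the origin (TCP) lies between the finger pads; the fingertips stand 17 mm ahead of it and the grasp point (between the pads) lies 2 mm behind it; z points along the fingers, y is the line along which they close (so a half turn about z gives the same grasp; the last joint's range is limited). The gripper opens to 92 mm and grips with 3 to 60 N. Pads are 19 mm wide; open, the fingers measure 130 mm over their backs; the gripper's body (75 mm by 190 mm) begins 47 mm behind the grasp point.
Start: joints at [-1.256, 0.434, 0.025, 1.573, -0.012, 1.134, -0.075], TCP at [0.254, 0.571, 0.211] pointing down, gripper open.
Joint ranges: [-2.62, 2.62], [-0.44, 2.09], [-1.27, 1.32], [0.08, 2.57], [-1.32, 4.46], [0.12, 2], [-2.74, 2.74]. Speed limits (rad/s): [2.22, 2.22, 3.01, 3.01, 3.14, 3.14, 3.14].

### API

Orientations are given as a rotation vector (axis times angle).
In Python, from cell import observe, get_image, calibration, sign_off, look_for, regions_of, landmark_of gives the robot as it stands.
- The arm moves only by the tool jog_arm, never from a script. Its argument "plan" is a list of rows, each an object with "offset": the shift along the tool's x, y, z normalised to -1 to 1, where 1 is 0.15 m, a list of three; "twist": the turn, a rotation vector about the tool's x, y, z normalised to -1 to 1, where 1 is 2 pi rad, a list of three; "fingers": the gripper command: -1 is shut, 1 is fully open, values between are in proportion. In form: [{"offset": [x, y, z], "twist": [ax, ay, az], "fingers": fingers}, ...]. A call has 1 to 20 rows; each row is the pose to reach, as a shift and turn from the pose commanded when the call began, along the tool's axes at that moment, turning the shorter way round; what a row does not reach only later rows make up. A row lasts 1/8 s, in which the tool goes at most 62.5 mm and 10.7 degrees, less where a joint would pass 70% of its speed; a pose out of reach is approached as far as the arm can. A call with a number of a shift or a turn outside -1 to 1 is refused whole. A call with a gripper value outside its range is refused whole. The fingers move at their own pace and stop on an object; "newtons" is the grip in N (left out, the last holds). Time passes only in rows, so rows that repeat a pose let the fingers close. It gives the time, the measured TCP pose, the force, the opening and the grip force at its end, in the units of the state.
- observe(): the state, without advancing time (a new reading comes with each control period).
- get_image(name): name is "side" or "top"; returns the picture (420x560x3 uint8, red, green, blue); there is no depth.
- calibration(name): a dict with "fov_y" (degrees; the focal length in pixels is half the picture's height over the tangent of half this angle, whatever the lens; pixels are square), "cx", "cy" (the principal point, pixels), "position" and "attitude" of the camera in the world. Camera axes: x right, y down, z forward; pixel columns grow to the right and rows downward; lengths in m; the calibration is good to about 2 mm. A picture is of the moment at which its call begins. calibration takes no time and is no camera call.
- sign_off(): hands the job in; it is judged then, once.
Trained networks look in the newest picture that a camera, given by its name, has taken for a name from the list of things; names that differ only in an ending like _2 or _b are one class to them, and where a whole thing is asked for, a point or a joint stands for the part that bears it (a point fixed in the world has none). Each returns a list of dicts, best first, with "conf" (0 to 1); they miss things now and then, are a little off and sometimes report something else, mostly with a low value. They report only what shows in the picture. A call takes as long as a camera call.
- look_for(thing, camera): "box" ([left, top, width, height] as shares, 0 to 1, of the picture: columns of its width, rows of its height, round what is visible of it).
- regions_of(thing, camera): "region" (420x560 bool, what is visible of it) and "box" ([left, top, width, height] as shares, 0 to 1, of the picture: columns of its width, rows of its height, round what is visible of it).
- landmark_of(thing, camera): "at" ([row, column] as shares, 0 to 1, of the picture: columns of its width, rows of its height: a listed point, or the origin of a listed thing).
The state is a dict: "clock": time; "joints": joint angles; "dq": joint speeds; "joint_efforts": joint torques, N m; "position": TCP position; "ee_rot": TCP orientation; "force": force on the tool from outside, world axes, zero at the start; "ft_torque": the same for the moment, N m; "width": opening from 0.0 (shut) to 1.0 (fully open); "gripper_force": force on a finger pad.
Only numpy, scipy, OpenCV 4.12 (cv2) and the standard library are available. Lean on these libraries where they do the work, as an engineer would, in place of code of your own. Each camera call takes 0.05 s, during which the arm holds its last target. There are 200 camera calls.

## Working session

There is one attempt and no reset: what is moved stays moved. The work goes in short steps, Python scripts to look and compute and a tool call to move; the robot and the scene stay as the last step left them, time stands still between calls to the robot, and variables do not carry over. Pictures are saved under pics/ and viewed, at most 10 in all, crops included, and the job is handed in when it is done.

Besides the shell and the picture viewer there is one more tool, called after "Request:" as a command line: name --argument value ..., lists and objects as JSON in quotes. jog_arm: Moves the arm, as the interface text tells. Scaled input: -1 to 1 covers 0.15 m each way for a shift and 2 pi rad each way for a turn. Its arguments: {"type":"object","properties":{"plan":{"type":"array","items":{"type":"object","properties":{"offset":{"type":"array","items":{"type":"number","minimum":-1,"maximum":1}},"twist":{"type":"array","items":{"type":"number","minimum":-1,"maximum":1}},"fingers":{"type":"number"}}}},"newtons":{"type":"number"}},"required":["plan"]}

```bash
ls; mkdir -p pics; cat > h.py <<'E'
import numpy as np, cv2
from cell import *
from scipy.spatial.transform import Rotation as R
def cam(n):
    c=calibration(n); f=210/np.tan(np.radians(c['fov_y'])/2); a=np.array(c['attitude'],float)
    M=a if a.shape==(3,3) else (R.from_rotvec(a).as_matrix() if a.size==3 else R.from_quat(a).as_matrix())
    return c,f,M,np.array(c['position'])
def ray(n,at):
    c,f,M,p=cam(n); r,k=at[0]*420,at[1]*560
    return p,M@np.array([(k-c['cx'])/f,(r-c['cy'])/f,1])
def onz(n,at,z):
    p,d=ray(n,at); return p+d*(z-p[2])/d[2]
def tri(a,b):
    p,d=ray('side',a);q,e=ray('top',b)
    s=np.linalg.lstsq(np.c_[d,-e],q-p,rcond=None)[0]
    x,y=p+d*s[0],q+e*s[1]
    return (x+y)/2,np.linalg.norm(x-y)
E
python3 - <<'E'
from h import *
for n in('side','top'):
    print(n,calibration(n)); cv2.imwrite(f'pics/{n}0.png',get_image(n)[:,:,::-1])
for t in('lamp_center','lamp_pins','holder','holder_top','torch_b','glue_roller'):
    L={n:landmark_of(t,n) for n in('side','top')}
    for n in L: print(t,n,[(np.round(np.array(d['at'])*[420,560],1),round(d['conf'],2)) for d in L[n][:2]])
    if L['side'] and L['top']:
        print(tri(L['side'][0]['at'],L['top'][0]['at']))
print(observe())
E
```

```text
pics
side {'fov_y': 47.07024527415106, 'cx': 277.3301271513564, 'cy': 202.290609580062, 'position': array([0.4015701 , 0.65590941, 0.69626013]), 'attitude': array([-0.19264487,  2.82105475, -1.21689923])}
top {'fov_y': 43.358268784363936, 'cx': 282.0679398601977, 'cy': 199.41690407718394, 'position': array([ 0.37015621, -0.03642814,  1.15828582]), 'attitude': array([-2.15733275,  2.11245648, -0.14728336])}
lamp_center side [(array([262.7, 224.1]), 0.92)]
lamp_center top [(array([181.5, 211.6]), 0.81)]
(array([0.57609551, 0.1345451 , 0.04303273]), np.float64(0.003173184543570272))
lamp_pins side [(array([275.1, 222.7]), 0.75)]
lamp_pins top [(array([234.2, 378.8]), 0.67), (array([186.7, 214.2]), 0.58)]
(array([ 0.62000248, -0.29135444, -0.52327928]), np.float64(0.20102106856168186))
holder side [(array([202.8, 277.7]), 0.96), (array([306.9, 283.6]), 0.32)]
holder top [(array([212.4, 311.6]), 0.71), (array([185.5, 213.1]), 0.66)]
(array([ 0.51634484, -0.08323661, -0.00878412]), np.float64(0.010762049656805337))
holder_top side [(array([184.3, 274.9]), 0.67), (array([259.9, 224. ]), 0.6
[... 391 characters left out ...]
oints': array([-1.25563052,  0.43449143,  0.02503158,  1.57317894, -0.01159371,
        1.13398797, -0.07512093]), 'dq': array([ 6.27338941e-04, -2.14832746e-03, -5.02177030e-04, -5.08393251e-05,
        2.53466922e-04,  4.58140761e-04,  1.14312258e-03]), 'joint_efforts': array([-1.41874811e-03, -6.67478085e+01,  9.83230881e-01, -3.14767957e+01,
       -6.06292812e-02,  3.24026041e-02,  2.79789930e-05]), 'position': array([0.25362999, 0.57125918, 0.21075569]), 'ee_rot': array([6.51656997e-01, 3.07322141e+00, 1.17873954e-04]), 'force': array([ 0.36500837,  0.27376027, -0.56966705]), 'ft_torque': array([-0.01177758,  0.01695285, -0.01043401]), 'gripper_force': 0.0, 'width': 0.9987435313008164}
```

View pics/side0.png

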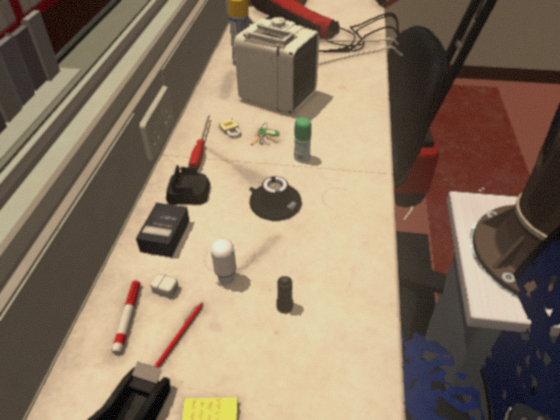

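View pics/top0.png

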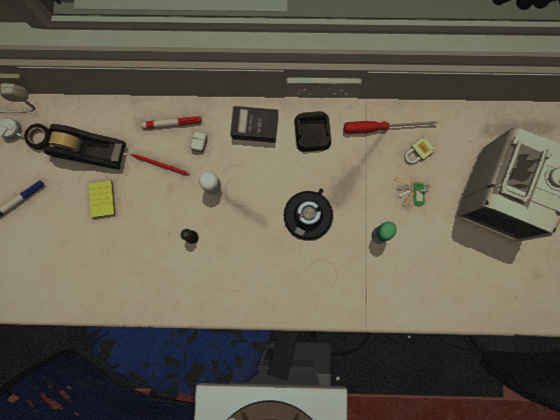

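Side view: the lamp is at (224,260), the holder at (275,197), the torch at (285,293) and the glue bottle at (303,140). In the top view they are at (209,183), (308,213), (189,236) and (385,232). I'll zoom in to get the holder's yaw and the pin angle.

```bash
python3 - <<'E'
from h import *
t=cv2.imread('pics/top0.png'); s=cv2.imread('pics/side0.png')
a=cv2.resize(t[180:250,275:345],(400,400),interpolation=3); b=cv2.resize(s[230:290,190:250],(400,400),interpolation=3)
cv2.imwrite('pics/crop.png',np.hstack([a,b]))
for n,p,z in(('top',(308,213),.052),('top',(300,232),.013),('top',(320,190),.013),('side',(275,184),.052)):
    print(n,p,onz(n,(p[1]/420,p[0]/560),z))
for n in('side','top'):
    for t in('lamp_center','holder'):
        d=regions_of(t,n)
        if d:
            r=d[0]['region'];v,u=np.nonzero(r);print(n,t,d[0]['conf'],u.min(),u.max(),v.min(),v.max(),u.mean(),v.mean())
E
```

```text
top (308, 213) [ 0.51243114 -0.07316264  0.052     ]
top (300, 232) [ 0.475504   -0.05770009  0.013     ]
top (320, 190) [ 0.56892017 -0.10006716  0.013     ]
side (275, 184) [ 0.5146555  -0.07336354  0.052     ]
side lamp_center 0.63 211 236 239 284 223.90557939914163 260.4184549356223
side holder 0.63 249 301 176 220 274.73423423423424 199.45945945945945
top lamp_center 0.57 198 220 171 193 209.4466501240695 182.424317617866
```

View pics/crop.png

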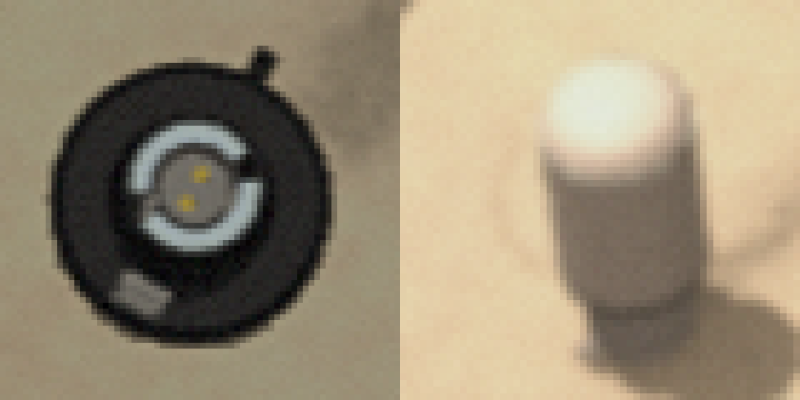

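The crop shows the ring's slot gaps clearly at about crop (255,168) and (140,205), with the foot switch at (143,295). One lamp pin is visible at crop (585,352). Next I'll refine the positions.

```bash
python3 - <<'E'
from h import *
from scipy.optimize import least_squares
def proj(n,P):
    c,f,M,p=cam(n); q=(np.atleast_2d(P)-p)@M; return q[:,:2]/q[:,2:]*f+[c['cx'],c['cy']]
# lamp silhouette boxes (u0,u1,v0,v1)
th=np.linspace(0,2*np.pi,60)
def cyl(x,y):
    return np.vstack([np.c_[x+r*np.cos(th),y+r*np.sin(th),0*th+z] for r,z in((.02,.035),(.02,.086),(.012,.095),(.015,.004))])
def mid(n,x,y):
    q=proj(n,cyl(x,y)); return np.r_[q.min(0),q.max(0)]
ob={'side':np.array([211,239,237,285.]),'top':np.array([198,171,221,194.])}
for ns in(['side','top'],['side'],['top']):
    s=least_squares(lambda v:np.concatenate([mid(n,*v)-ob[n] for n in ns]),[.576,.1345]);print('lamp',ns,s.x,s.fun.round(1))
# pin
pin=onz('side',((230+352*.15)/420,(190+185*.15)/560),.0075)
print('pin',pin)
# ring
for n,(u0,u1,v0,v1) in{'top':(293,325,198,228),'side':(255,297,170,202)}.items():
    im=cv2.imread(f'pics/{n}0.png')[v0:v1,u0:u1].astype(float)
    g=im[:,:,0]  # blue channel: ring is bluish
    m=(g>130).astype(np.uint8) if n=='top' else (g>150).astype(np.uint8)
    v,u=np.nonzero(m); h=cv2.convexHull(np.c_[u,v].astype(np.float32)); e=cv2.fitEllipse(h)
    c=np.array(e[0])+[u0+.5,v0+.5]; print(n,'ring',m.sum(),c,e[1],onz(n,(c[1]/420,c[0]/560),.052))
w=lambda a:onz('top',((180+a[1]*.175)/420,(275+a[0]*.175)/560),.052)
d=w((255,168))-w((140,205)); print('slot',d,np.arctan2(d[1],d[0]),(w((255,168))+w((140,205)))/2)
E
```

```text
lamp ['side', 'top'] [0.57194549 0.13689542] [ 0.2 -0.4  0.  -0.5 -0.2 -0.1 -0.7 -0.1]
lamp ['side'] [0.57191526 0.13792397] [ 0.1  0.  -0.1 -0. ]
lamp ['top'] [0.57173856 0.13590735] [ 0.3 -0.  -0.3  0. ]
pin [0.58500827 0.15268    0.0075    ]
top ring 143 [309.0777874  212.79138947] (21.27309226989746, 21.80409812927246) [ 0.51292077 -0.0754279   0.052     ]
side ring 421 [277.82650185 179.37412453] (24.462244033813477, 55.239322662353516) [ 0.51096714 -0.08839069  0.052     ]
slot [ 0.01462807 -0.04222402  0.        ] -1.2372969318319789 [ 0.51327369 -0.07645932  0.052     ]
```

Request:
jog_arm --plan '[{"offset": [-0.78,-0.447,0],"twist": [0,0,0],"fingers": 1},{"offset": [-0.78,-0.447,0],"twist": [0,0,0],"fingers": 1},{"offset": [-0.78,-0.447,0],"twist": [0,0,0],"fingers": 1}]' --newtons 10

```text
clock: 1.27
position: [0.3372, 0.4583, 0.2111]
ee_rot: [0.662, 3.069, -0.002]
force: [-1.2, 1.9, -0.2]
width: 1.001
gripper_force: 0.0
```

Request:
jog_arm --plan '[{"offset": [-0.78,-0.447,0],"twist": [0,0,0],"fingers": 1},{"offset": [-0.78,-0.447,0],"twist": [0,0,0],"fingers": 1},{"offset": [-0.78,-0.447,0],"twist": [0,0,0],"fingers": 1}]'

```text
clock: 1.65
position: [0.416, 0.35, 0.211]
ee_rot: [0.661, 3.07, -0.001]
force: [0.8, 1.2, 0.6]
width: 0.996
gripper_force: 0.0
```

Request:
jog_arm --plan '[{"offset": [-0.78,-0.447,0],"twist": [0,0,0],"fingers": 1},{"offset": [-0.78,-0.447,0],"twist": [0,0,0],"fingers": 1},{"offset": [-0.78,-0.447,0],"twist": [0,0,0],"fingers": 1}]'

```text
clock: 2.02
position: [0.4951, 0.2417, 0.2109]
ee_rot: [0.66, 3.07, -0.001]
force: [-1.0, 0.5, 0.1]
width: 0.999
gripper_force: 0.0
```

Request:
jog_arm --plan '[{"offset": [-0.78,-0.447,0],"twist": [0,0,0],"fingers": 1},{"offset": [-0.78,-0.447,0],"twist": [0,0,0],"fingers": 1},{"offset": [-0.78,-0.447,0],"twist": [0,0,0],"fingers": 1},{"offset": [-0.78,-0.447,0],"twist": [0,0,0],"fingers": 1}]'

```text
clock: 2.52
position: [0.5723, 0.1376, 0.2104]
ee_rot: [-0.651, -3.073, -0.001]
force: [-1.2, 1.5, 0.5]
width: 1.0
gripper_force: 0.0
```

Request:
jog_arm --plan '[{"offset": [0,0,0.35],"twist": [0,0,0],"fingers": 1},{"offset": [0,0,0.7],"twist": [0,0,0],"fingers": 0.6},{"offset": [0,0,0.9],"twist": [0,0,0],"fingers": 0.3},{"offset": [0,0,1],"twist": [0,0,0],"fingers": 0.1},{"offset": [0,0,1],"twist": [0,0,0],"fingers": 0},{"offset": [0,0,1],"twist": [0,0,0],"fingers": -0.15},{"offset": [0,0,1],"twist": [0,0,0],"fingers": -0.3},{"offset": [0,0,1],"twist": [0,0,0],"fingers": -0.3}]' --newtons 4

```text
clock: 3.52
position: [0.5736, 0.1367, 0.062]
ee_rot: [0.651, 3.071, 0.003]
force: [-0.3, 0.6, 6.0]
width: 0.433
gripper_force: 4.0
```

Request:
jog_arm --plan '[{"offset": [0,0,0],"twist": [0,0,0],"fingers": 0.3},{"offset": [0,0,0],"twist": [0,0,0],"fingers": 0.3},{"offset": [0,0,0],"twist": [0,0,0.25],"fingers": 0.3},{"offset": [0,0,0],"twist": [0,0,0.25],"fingers": 0.3},{"offset": [0,0,0],"twist": [0,0,0.25],"fingers": 0.3},{"offset": [0,0,0],"twist": [0,0,0.25],"fingers": 0.3},{"offset": [0,0,0],"twist": [0,0,0.25],"fingers": 0.3},{"offset": [0,0,0],"twist": [0,0,0.25],"fingers": 0.3},{"offset": [0,0,0],"twist": [0,0,0.25],"fingers": 0.3},{"offset": [0,0,0],"twist": [0,0,0.25],"fingers": 0.3},{"offset": [0,0,0],"twist": [0,0,0.25],"fingers": 0.3},{"offset": [0,0,0],"twist": [0,0,0.25],"fingers": 0.3}]'

```text
clock: 5.03
position: [0.5722, 0.1362, 0.0604]
ee_rot: [2.633, 1.713, -0.001]
force: [-0.0, -0.3, 0.9]
width: 0.648
gripper_force: 0.0
```

Request:
jog_arm --plan '[{"offset": [0,0,0],"twist": [0,0,0],"fingers": 0},{"offset": [0,0,0],"twist": [0,0,0],"fingers": -0.3},{"offset": [0,0,0],"twist": [0,0,0],"fingers": -0.3},{"offset": [0,0,0],"twist": [0,0,0],"fingers": -0.3}]'

```text
clock: 5.52
position: [0.5725, 0.1362, 0.0608]
ee_rot: [-2.634, -1.712, -0.0]
force: [0.2, -0.3, -0.3]
width: 0.431
gripper_force: 4.0
```

Request:
jog_arm --plan '[{"offset": [0,0,0],"twist": [0,0,0],"fingers": -0.5},{"offset": [0,0,0],"twist": [0,0,0],"fingers": -0.5},{"offset": [0,0,-0.2],"twist": [0,0,0],"fingers": -0.5},{"offset": [0,0,-0.5],"twist": [0,0,0],"fingers": -0.5},{"offset": [0,0,-0.5],"twist": [0,0,0],"fingers": -0.5}]' --newtons 20

```text
clock: 6.15
position: [0.5747, 0.1363, 0.1388]
ee_rot: [2.633, 1.711, 0.009]
force: [0.4, 0.0, -0.7]
width: 0.427
gripper_force: 20.0
```

```bash
python3 - <<'E'
from h import *
o=observe();print(o['position'],o['ee_rot'],o['force'],o['ft_torque'],o['joints'][6],o['joints'][4])
M=R.from_rotvec(o['ee_rot']).as_matrix(); print('toolx yaw',np.arctan2(M[1,0],M[0,0]),M[:,2])
s=get_image('side')[:,:,::-1]; c,f,Mc,p=cam('side')
q=(o['position']-p)@Mc; u,v=q[:2]/q[2]*f+[c['cx'],c['cy']]; print(u,v)
u0,v0=int(u)-40,int(v)-40; print(u0,v0)
cv2.imwrite('pics/grip.png',cv2.resize(s[v0:v0+90,u0:u0+90],(560,560),interpolation=3))
E
```

```text
[0.57474239 0.13634518 0.13881716] [2.63284197 1.71139149 0.00870866] [ 0.36025487  0.01822276 -0.66963792] [-0.05587617  0.07865848 -0.00582591] -0.3753105980941364 -0.3780480802258032
toolx yaw 1.1527822105963765 [ 0.00541486  0.00184687 -0.99998363]
218.69581989339343 225.24494404619625
178 185
```

View pics/grip.png

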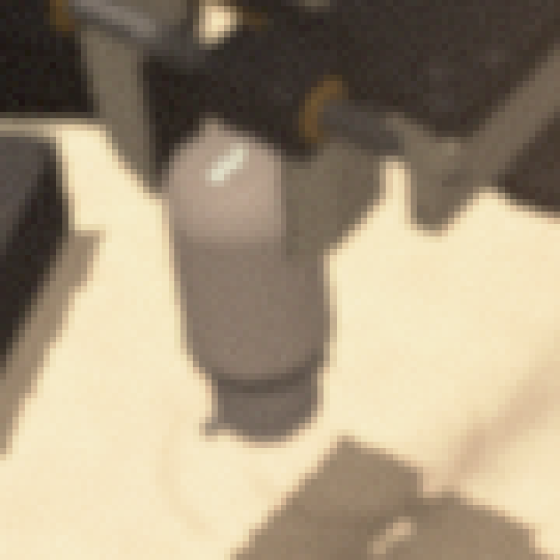

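```bash
python3 - <<'E'
from h import *
o=observe();P=o['position']
M=R.from_rotvec(o['ee_rot']).as_matrix()
for z in (.0825,.0855):
  pin=onz('side',((185+428*.1607)/420,(178+208*.1607)/560),z)
  ax=P+M[:,2]*(P[2]-z); d=(pin-ax)[:2]; print(d*1e3,np.hypot(*d),np.arctan2(d[1],d[0]))
E
```

```text
[15.70404276 13.64567148] 0.02080435793652237 0.7153802259851084
[14.79443182 16.12144951] 0.021880958555869582 0.8282953268377422
```

Request:
jog_arm --plan '[{"offset": [-0.4,0.057,0],"twist": [0,0,0],"fingers": -0.5},{"offset": [-0.725,0.103,0],"twist": [0,0,0],"fingers": -0.5},{"offset": [-0.725,0.103,0],"twist": [0,0,0],"fingers": -0.5}]'

```text
clock: 6.58
position: [0.5405, 0.026, 0.135]
ee_rot: [-2.64, -1.704, 0.004]
force: [0.5, 0.6, -0.9]
width: 0.43
gripper_force: 20.0
```

Request:
jog_arm --plan '[{"offset": [-0.4,0.057,0],"twist": [0,0,0],"fingers": -0.5},{"offset": [-0.725,0.103,0],"twist": [0,0,0],"fingers": -0.5},{"offset": [-0.725,0.103,0],"twist": [0,0,0],"fingers": -0.5},{"offset": [-0.725,0.103,0],"twist": [0,0,0],"fingers": -0.5},{"offset": [-0.725,0.103,0],"twist": [0,0,0],"fingers": -0.5}]'

```text
clock: 7.2
position: [0.5128, -0.0734, 0.1352]
ee_rot: [-2.631, -1.715, 0.001]
force: [0.5, 0.0, -0.3]
width: 0.427
gripper_force: 20.0
```

Request:
jog_arm --plan '[{"offset": [0,0,0],"twist": [0,0,-0.173],"fingers": -0.5},{"offset": [0,0,0],"twist": [0,0,-0.173],"fingers": -0.5},{"offset": [0,0,0],"twist": [0,0,-0.173],"fingers": -0.5},{"offset": [0,0,0],"twist": [0,0,-0.173],"fingers": -0.5},{"offset": [0,0,0],"twist": [0,0,-0.173],"fingers": -0.5},{"offset": [0,0,0],"twist": [0,0,-0.173],"fingers": -0.5},{"offset": [0,0,0],"twist": [0,0,-0.173],"fingers": -0.5},{"offset": [0,0,0],"twist": [0,0,-0.173],"fingers": -0.5}]'

```text
clock: 8.2
position: [0.5126, -0.0745, 0.1356]
ee_rot: [-1.372, -2.826, -0.0]
force: [0.5, -0.7, -1.0]
width: 0.422
gripper_force: 20.0
```

```bash
cat > st.py <<'E'
from h import *
def st(cx=.5132,cy=-.0752):
    o=observe();M=R.from_rotvec(o['ee_rot']).as_matrix();P=o['position']
    print(o['clock'],P.round(4),'yaw',round(np.arctan2(M[1,0],M[0,0]),3),'z',M[:,2].round(4),'F',o['force'].round(2),'T',o['ft_torque'].round(3),'j',o['joints'].round(2))
    print('to target, offset units',(M.T@(np.array([cx,cy,P[2]])-P)/.15).round(4))
if __name__=='__main__': st()
E
python3 st.py; python3 - <<'E'
from h import *
s=get_image('side')[:,:,::-1];t=get_image('top')[:,:,::-1]
cv2.imwrite('pics/over.png',cv2.resize(s[130:220,230:320],(580,580),interpolation=3))
E
```

```text
8.2 [ 0.5126 -0.0745  0.1356] yaw 2.238 z [-1.e-04  2.e-04 -1.e+00] F [ 0.51 -0.75 -0.96] T [-0.009  0.114  0.013] j [-0.29  0.36  0.43  1.95 -0.19  0.87  0.91]
to target, offset units [-0.0061  0.0001 -0.    ]
```

View pics/over.png

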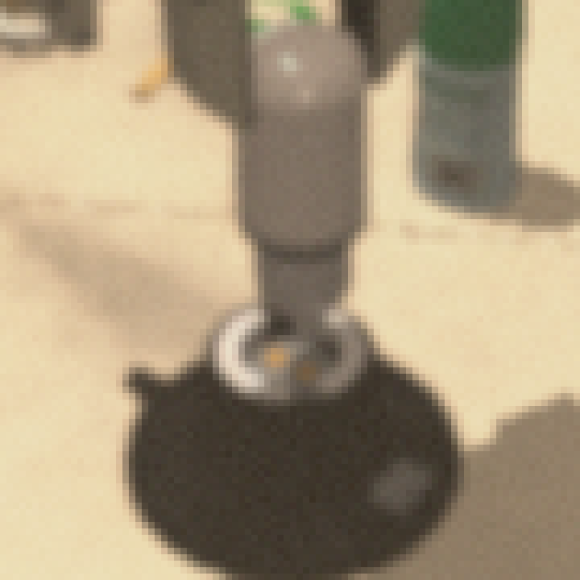

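The lamp hangs above the ring, with the ring centre at crop (293,355). Alignment is good, so I'll descend gently.

Request:
jog_arm --plan '[{"offset": [0,0,0.1],"twist": [0,0,0],"fingers": -0.5},{"offset": [0,0,0.15],"twist": [0,0,0],"fingers": -0.5},{"offset": [0,0,0.165],"twist": [0,0,0],"fingers": -0.5},{"offset": [0,0,0.18],"twist": [0,0,0],"fingers": -0.5},{"offset": [0,0,0.187],"twist": [0,0,0],"fingers": -0.5},{"offset": [0,0,0.193],"twist": [0,0,0],"fingers": -0.5},{"offset": [0,0,0.193],"twist": [0,0,0],"fingers": -0.5}]'

```text
clock: 9.18
position: [0.5132, -0.0747, 0.107]
ee_rot: [1.368, 2.827, 0.001]
force: [4.7, 2.7, 1.0]
width: 0.427
gripper_force: 20.0
```

```bash
python3 st.py
```

```text
9.175 [ 0.5132 -0.0747  0.107 ] yaw 2.24 z [ 1.3e-03  4.0e-04 -1.0e+00] F [4.71 2.71 0.99] T [ 0.735 -1.175 -0.015] j [-0.27  0.39  0.41  1.98 -0.22  0.81  0.93]
to target, offset units [-0.0024 -0.0018 -0.    ]
```

Request:
jog_arm --plan '[{"offset": [-0.001,0.007,0],"twist": [0,0,0],"fingers": -0.5},{"offset": [-0.001,0.007,0.007],"twist": [0,0,0],"fingers": -0.5},{"offset": [-0.001,0.007,0.014],"twist": [0,0,0],"fingers": -0.5},{"offset": [-0.001,0.007,0.014],"twist": [0,0,0],"fingers": -0.5}]'

```text
clock: 9.68
position: [0.5136, -0.0747, 0.1048]
ee_rot: [1.369, 2.827, 0.0]
force: [3.5, 2.3, 4.1]
width: 0.427
gripper_force: 20.0
```

```bash
python3 st.py
```

```text
9.675 [ 0.5136 -0.0747  0.1048] yaw 2.24 z [ 4.e-04 -0.e+00 -1.e+00] F [3.51 2.28 4.07] T [ 0.446 -0.885 -0.046] j [-0.27  0.4   0.41  1.98 -0.22  0.8   0.93]
to target, offset units [-0.0009 -0.0041 -0.    ]
```

Request:
jog_arm --plan '[{"offset": [0,0.007,0.005],"twist": [0,0,0],"fingers": -0.5},{"offset": [0,0.007,0.013],"twist": [0,0,0],"fingers": -0.5},{"offset": [0,0.007,0.02],"twist": [0,0,0],"fingers": -0.5},{"offset": [0,0.007,0.02],"twist": [0,0,0],"fingers": -0.5}]'

```text
clock: 10.18
position: [0.5138, -0.0743, 0.1015]
ee_rot: [-1.369, -2.827, 0.001]
force: [1.0, -0.4, 5.3]
width: 0.426
gripper_force: 20.0
```

```bash
python3 st.py
```

```text
10.175 [ 0.5138 -0.0743  0.1015] yaw 2.24 z [-7.e-04 -3.e-04 -1.e+00] F [ 0.99 -0.39  5.34] T [-0.077 -0.329 -0.036] j [-0.27  0.4   0.41  1.98 -0.22  0.8   0.93]
to target, offset units [-0.0022 -0.0071  0.    ]
```

Request:
jog_arm --plan '[{"offset": [0,0,0.015],"twist": [0,0,0],"fingers": -0.5},{"offset": [0,0,0.03],"twist": [0,0,0],"fingers": -0.5},{"offset": [0,0,0.045],"twist": [0,0,0],"fingers": -0.5},{"offset": [0,0,0.06],"twist": [0,0,0],"fingers": -0.5},{"offset": [0,0,0.06],"twist": [0,0,0],"fingers": -0.5},{"offset": [0,0,0.06],"twist": [0,0,0],"fingers": -0.5}]' --newtons 30

```text
clock: 10.92
position: [0.5142, -0.0746, 0.0929]
ee_rot: [1.369, 2.827, -0.001]
force: [1.4, -0.7, 8.3]
width: 0.424
gripper_force: 30.0
```

```bash
python3 st.py
```

```text
10.925 [ 0.5142 -0.0746  0.0929] yaw 2.239 z [ 1.e-04 -5.e-04 -1.e+00] F [ 1.4  -0.69  8.33] T [-0.256 -0.283  0.058] j [-0.26  0.42  0.4   1.99 -0.23  0.78  0.94]
to target, offset units [ 0.0007 -0.0078  0.    ]
```

Request:
jog_arm --plan '[{"offset": [0,0,0.006],"twist": [0,0,0],"fingers": -0.5},{"offset": [0,0,0.006],"twist": [0,0,0],"fingers": -0.5},{"offset": [0,0,0.006],"twist": [0,0,0.01],"fingers": -0.5},{"offset": [0,0,0.006],"twist": [0,0,0.02],"fingers": -0.5},{"offset": [0,0,0.006],"twist": [0,0,0.03],"fingers": -0.5},{"offset": [0,0,0.006],"twist": [0,0,0.04],"fingers": -0.5},{"offset": [0,0,0.006],"twist": [0,0,0.04],"fingers": -0.5}]'

```text
clock: 11.8
position: [0.5141, -0.0746, 0.092]
ee_rot: [1.714, 2.632, -0.001]
force: [1.3, -0.3, 9.0]
width: 0.428
gripper_force: 30.0
```

```bash
python3 st.py
```

```text
11.8 [ 0.5141 -0.0746  0.092 ] yaw 1.987 z [-1.e-04 -5.e-04 -1.e+00] F [ 1.27 -0.3   9.03] T [-0.213 -0.152 -0.009] j [-0.31  0.43  0.47  2.   -0.27  0.78  0.73]
to target, offset units [-0.0015 -0.0072  0.    ]
```

Request:
jog_arm --plan '[{"offset": [0,0,0],"twist": [0,0,0.02],"fingers": -0.5},{"offset": [0,0,0],"twist": [0,0,0.04],"fingers": -0.5},{"offset": [0,0,0],"twist": [0,0,0.06],"fingers": -0.5},{"offset": [0,0,0],"twist": [0,0,0.08],"fingers": -0.5},{"offset": [0,0,0],"twist": [0,0,0.1],"fingers": -0.5},{"offset": [0,0,0],"twist": [0,0,0.12],"fingers": -0.5},{"offset": [0,0,0],"twist": [0,0,0.13],"fingers": -0.5},{"offset": [0,0,0],"twist": [0,0,0.13],"fingers": -0.5}]'

```text
clock: 12.8
position: [0.5136, -0.0742, 0.0918]
ee_rot: [-2.618, -1.735, 0.001]
force: [-0.1, 0.1, 9.0]
width: 0.421
gripper_force: 30.0
```

```bash
python3 st.py
```

```text
12.8 [ 0.5136 -0.0742  0.0918] yaw 1.17 z [-1.e-03 -1.e-04 -1.e+00] F [-0.09  0.06  8.98] T [-0.027  0.189  0.001] j [-0.47  0.47  0.7   2.01 -0.41  0.81  0.07]
to target, offset units [-0.0075 -0.0001  0.    ]
```

Free to turn, at 1.07 rad so far. Now small steps to find the stop.

Request:
jog_arm --plan '[{"offset": [0,0,0],"twist": [0,0,0.008],"fingers": -0.5},{"offset": [0,0,0],"twist": [0,0,0.016],"fingers": -0.5},{"offset": [0,0,0],"twist": [0,0,0.024],"fingers": -0.5},{"offset": [0,0,0],"twist": [0,0,0.024],"fingers": -0.5}]'

```text
clock: 13.3
position: [0.5136, -0.0741, 0.0918]
ee_rot: [-2.741, -1.533, 0.001]
force: [-0.1, -0.6, 8.7]
width: 0.423
gripper_force: 30.0
```

```bash
python3 st.py
```

```text
13.3 [ 0.5136 -0.0741  0.0918] yaw 1.02 z [-1.e-03  1.e-04 -1.e+00] F [-0.13 -0.59  8.75] T [0.044 0.171 0.027] j [-0.5   0.48  0.74  2.01 -0.44  0.82 -0.05]
to target, offset units [-0.0074  0.0013  0.    ]
```

Request:
jog_arm --plan '[{"offset": [0,0,0],"twist": [0,0,0.006],"fingers": -0.5},{"offset": [0,0,0],"twist": [0,0,0.012],"fingers": -0.5},{"offset": [0,0,0],"twist": [0,0,0.012],"fingers": -0.5}]'

```text
clock: 13.68
position: [0.5136, -0.0742, 0.0918]
ee_rot: [-2.797, -1.429, 0.001]
force: [-0.3, 0.4, 9.1]
width: 0.425
gripper_force: 30.0
```

```bash
python3 st.py
```

```text
13.675 [ 0.5136 -0.0742  0.0918] yaw 0.944 z [-1.e-03  1.e-04 -1.e+00] F [-0.26  0.36  9.09] T [-0.036  0.156 -0.007] j [-0.51  0.49  0.76  2.01 -0.46  0.82 -0.11]
to target, offset units [-0.0072  0.0017  0.    ]
```

Request:
jog_arm --plan '[{"offset": [0,0,0],"twist": [0,0,0.006],"fingers": -0.5},{"offset": [0,0,0],"twist": [0,0,0.012],"fingers": -0.5},{"offset": [0,0,0],"twist": [0,0,0.012],"fingers": -0.5}]'

```text
clock: 14.05
position: [0.5137, -0.0743, 0.0918]
ee_rot: [-2.849, -1.322, 0.001]
force: [-0.6, -0.4, 8.7]
width: 0.426
gripper_force: 30.0
```

```bash
python3 st.py
```

```text
14.05 [ 0.5137 -0.0743  0.0918] yaw 0.869 z [-9.e-04 -0.e+00 -1.e+00] F [-0.64 -0.38  8.71] T [-0.104  0.128  0.017] j [-0.52  0.49  0.78  2.01 -0.47  0.82 -0.17]
to target, offset units [-0.0069  0.0015  0.    ]
```

Request:
jog_arm --plan '[{"offset": [0,0,0],"twist": [0,0,0.004],"fingers": -0.5},{"offset": [0,0,0],"twist": [0,0,0.008],"fingers": -0.5},{"offset": [0,0,0],"twist": [0,0,0.008],"fingers": -0.5}]'

```text
clock: 14.42
position: [0.5137, -0.0743, 0.0918]
ee_rot: [-2.882, -1.251, 0.001]
force: [-0.9, -0.3, 8.8]
width: 0.423
gripper_force: 30.0
```

```bash
python3 st.py
```

```text
14.425 [ 0.5137 -0.0743  0.0918] yaw 0.819 z [-8.e-04 -2.e-04 -1.e+00] F [-0.86 -0.29  8.8 ] T [-0.132  0.118  0.164] j [-0.53  0.5   0.8   2.01 -0.48  0.83 -0.21]
to target, offset units [-0.0066  0.0015  0.    ]
```

Torque is rising at about 1.42 rad, so that is the stop. I'll ease back slightly, let it rise into the notches, then release.

Request:
jog_arm --plan '[{"offset": [0,0,0],"twist": [0,0,-0.008],"fingers": -0.5},{"offset": [0,0,-0.01],"twist": [0,0,-0.008],"fingers": -0.5},{"offset": [0,0,-0.02],"twist": [0,0,-0.008],"fingers": -0.5},{"offset": [0,0,-0.029],"twist": [0,0,-0.008],"fingers": -0.5},{"offset": [0,0,-0.029],"twist": [0,0,-0.008],"fingers": -0.5}]'

```text
clock: 15.05
position: [0.5138, -0.0744, 0.0962]
ee_rot: [-2.849, -1.323, 0.001]
force: [0.8, -1.5, 6.6]
width: 0.424
gripper_force: 30.0
```

```bash
python3 st.py
```

```text
15.05 [ 0.5138 -0.0744  0.0962] yaw 0.87 z [-6.e-04 -2.e-04 -1.e+00] F [ 0.82 -1.55  6.57] T [-0.239 -0.022  0.015] j [-0.53  0.49  0.79  2.01 -0.47  0.83 -0.18]
to target, offset units [-0.0065  0.0006  0.    ]
```

Request:
jog_arm --plan '[{"offset": [0,0,0],"twist": [0,0,0],"fingers": 0.1},{"offset": [0,0,0],"twist": [0,0,0],"fingers": 0.4},{"offset": [0,0,0],"twist": [0,0,0],"fingers": 0.6},{"offset": [0,0,0],"twist": [0,0,0],"fingers": 0.6},{"offset": [0,0,-0.3],"twist": [0,0,0],"fingers": 0.6},{"offset": [0,0,-0.6],"twist": [0,0,0],"fingers": 0.6},{"offset": [0,0,-0.9],"twist": [0,0,0],"fingers": 0.6},{"offset": [0,0,-0.9],"twist": [0,0,0],"fingers": 0.6}]'

```text
clock: 16.05
position: [0.5161, -0.0745, 0.234]
ee_rot: [2.847, 1.323, 0.008]
force: [-0.4, 1.0, -0.5]
width: 0.8
gripper_force: 0.0
```

```bash
python3 - <<'E'
from h import *
o=observe();print(o['position'],o['force'],o['width'])
s=get_image('side')[:,:,::-1];t=get_image('top')[:,:,::-1]
cv2.imwrite('pics/end.png',cv2.resize(s[115:225,225:335],(580,580),interpolation=3))
c,f,M,p=cam('side')
for z in(.0365+.035,.0365+.096):
    q=(np.array([.5138,-.0744,z])-p)@M; u=q[:2]/q[2]*f+[c['cx'],c['cy']]; print(z,(u-[225,115])*580/110)
L=landmark_of('lamp_center','side'); print([(d['conf'],np.array(d['at'])*[420,560]) for d in L])
q=(np.array([.5138,-.0744,.0845])-p)@M; print(q[:2]/q[2]*f+[c['cx'],c['cy']])
E
```

```text
[ 0.51606598 -0.0744952   0.23400115] [-0.39915562  1.0344122  -0.50323296] 0.7997075455464312
0.07150000000000001 [265.64902411 323.55575056]
0.1325 [263.76137059 195.27489203]
[(0.67, array([173.586, 276.192]))]
[275.30803919 171.35741251]
```

View pics/end.png

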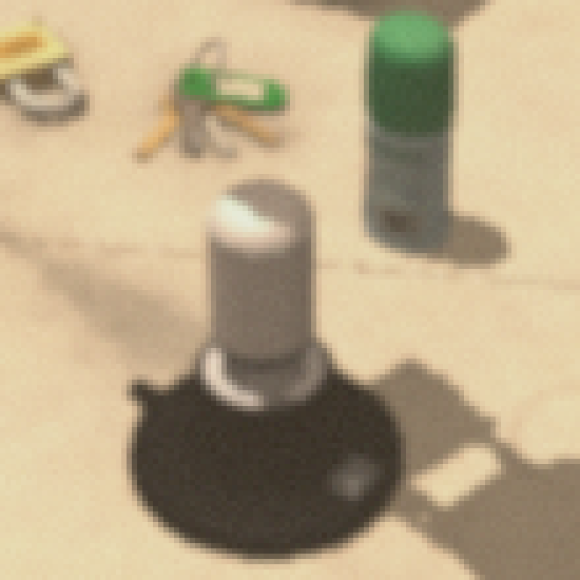

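The lamp stands upright in the ring, spanning about crop (210–315, 180–400), and nothing is touching it. During the lift the measured force was 6.6 N with the underside near 36 mm. That matches the free spring (about 6.8 N expected), so the pins are in the notches.

```bash
python3 -c "
from cell import *
print(sign_off())"
```

```text
the job is handed in; nothing more can be done
None
```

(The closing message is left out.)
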